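# Make up two service kits in the parts store

### The job

Make up the two service kits from the stock on the bench, one part to a compartment: in the blue tray with three compartments the black oil filter goes in the large compartment and the smaller ball bearing and the castle nut in the two small ones (either way round); in the blue tray with two compartments go the aluminium fuel filter and the larger ball bearing, one in each. Set every part down on the tray's floor without dropping it, the filters upright on their feet, the bearings and the nut flat with the side up that is up now. Leave the pulley, the rubber bush and the white carton where they stand.

Things in the scene. Friction and masses are not known exactly. Their poses are not given: they have to be found in the camera images.
- tray_three: Blue kit tray, three compartments. Fixed; origin at its underside's centre, x along the long side. Outside 208 x 158 mm, inside 192 x 142, walls 45 high, floor 4 thick, grey dividers 3 thick with tops at 40. At -x one large compartment 94.5 (x) x 142 (y) mm, centre (-48.75, 0); at +x two small ones, each 94.5 (x) x 69.5 (y), centres (48.75, 36.25) and (48.75, -36.25).
- tray_two: Blue kit tray, two compartments. Fixed; origin at its underside's centre, x along the long side. Outside 208 x 158 mm, inside 192 x 142, walls 45 high, floor 4 thick, grey dividers 3 thick with tops at 40. Two equal compartments, each 94.5 (x) x 142 (y) mm, centres (-48.75, 0) and (48.75, 0).
- oil_filter_mid (a point): Oil filter: a black painted steel can with a grey band and a fluted domed end on top, 64 mm in diameter, 75 mm tall, about 0.35 kg. The point is its centre, half-way up (37.5 mm above its foot). Standing on the bench; its z axis is its upright axis.
- fuel_filter_mid (a point): Fuel filter: a pale aluminium can with two short hose pipes on top, 50 mm in diameter (52 mm at a crimp 50 to 56 mm up), the can 62 mm tall, the pipes rising 13 mm more, about 0.22 kg. The point is the centre of the can, 31 mm above its foot. Standing on the bench; its z axis is its upright axis.
- bearing_large_mid (a point): Larger ball bearing, a steel ring with a black seal, lying flat: 62 mm outside, 30 mm bore, 24 mm high, about 0.29 kg. The point is its centre, half-way up (12 mm), z along its axis.
- bearing_small_mid (a point): Smaller ball bearing, a steel ring with a black seal, lying flat: 40 mm outside, 17 mm bore, 18 mm high, about 0.10 kg. The point is its centre, half-way up (9 mm), z along its axis.
- castle_nut_mid (a point): Steel castle nut lying flat, slotted crown up: hexagon 36 mm across flats (41.6 mm across corners) and 19 mm high, crown to 27 mm, 24 mm bore, about 0.12 kg. The point is its centre, half-way up (13.5 mm); two of its flats face along its own +x and -x, the others every 60 degrees; z up.
- pulley_mid (a point): Dark steel grooved belt pulley with a dished face and a small hub, lying flat, 56 mm in diameter, 24 mm high; not part of the kits. The point is its centre, half-way up (12 mm).
- bush_mid (a point): Black rubber bush with a steel sleeve in it, standing, 38 mm in diameter, 30 mm high (sleeve 32 mm); not part of the kits. The point is its centre, half-way up (15 mm).
- carton_mid (a point): Small white carton with a red stripe, 52 mm (its x) by 40 mm (y) by 38 mm high; not part of the kits. The point is its centre, half-way up (19 mm).
Things that resemble listed ones, but are neither listed nor needed, are in the scene too. What is shaped like the part that bears castle_nut_mid but green or purple is not meant.

How it is judged (in metres and radians):
At the end, for the whole second after the job is handed in: Each part has its centre inside its compartment, rests on the tray floor (height within 6 mm), is within 0.12 rad of upright or flat (same side up), released and at rest, one part to a compartment; pulley, bush and carton within 25 mm of where they stood (x of oil_filter_mid in the frame of tray_three between -0.096 and -0.012 m and y of oil_filter_mid in the frame of tray_three between -0.071 and 0.071 m and z of oil_filter_mid in the frame of tray_three between 0.0355 and 0.0475 m and (((x of bearing_small_mid in the frame of tray_three between 0.012 and 0.096 m and y of bearing_small_mid in the frame of tray_three between 0.012 and 0.071 m and z of bearing_small_mid in the frame of tray_three between 0.007 and 0.019 m) and (x of castle_nut_mid in the frame of tray_three between 0.012 and 0.096 m and y of castle_nut_mid in the frame of tray_three between -0.071 and -0.012 m and z of castle_nut_mid in the frame of tray_three between 0.0115 and 0.0235 m)) or ((x of bearing_small_mid in the frame of tray_three between 0.012 and 0.096 m and y of bearing_small_mid in the frame of tray_three between -0.071 and -0.012 m and z of bearing_small_mid in the frame of tray_three between 0.007 and 0.019 m) and (x of castle_nut_mid in the frame of tray_three between 0.012 and 0.096 m and y of castle_nut_mid in the frame of tray_three between 0.012 and 0.071 m and z of castle_nut_mid in the frame of tray_three between 0.0115 and 0.0235 m))) and (((x of fuel_filter_mid in the frame of tray_two between -0.096 and -0.012 m and y of fuel_filter_mid in the frame of tray_two between -0.071 and 0.071 m and z of fuel_filter_mid in the frame of tray_two between 0.029 and 0.041 m) and (x of bearing_large_mid in the frame of tray_two between 0.012 and 0.096 m and y of bearing_large_mid in the frame of tray_two between -0.071 and 0.071 m and z of bearing_large_mid in the frame of tray_two between 0.01 and 0.022 m)) or ((x of fuel_filter_mid in the frame of tray_two between 0.012 and 0.096 m and y of fuel_filter_mid in the frame of tray_two between -0.071 and 0.071 m and z of fuel_filter_mid in the frame of tray_two between 0.029 and 0.041 m) and (x of bearing_large_mid in the frame of tray_two between -0.096 and -0.012 m and y of bearing_large_mid in the frame of tray_two between -0.071 and 0.071 m and z of bearing_large_mid in the frame of tray_two between 0.01 and 0.022 m))) and angle between each of oil_filter_mid, fuel_filter_mid, bearing_large_mid, bearing_small_mid, castle_nut_mid's own z axis and vertical below 0.12 rad and linear speed of each of oil_filter, fuel_filter, bearing_large, bearing_small, castle_nut below 0.03 m/s and angular speed of each of oil_filter, fuel_filter, bearing_large, bearing_small, castle_nut below 0.3 rad/s and contact force between each of oil_filter, fuel_filter, bearing_large, bearing_small, castle_nut and the fingers below 0.05 N and distance of each of pulley_mid, bush_mid, carton_mid from where it was at the start of the episode below 0.025 m); the robot touches nothing.
It fails at once if a kit part is dropped or thrown (falls free for more than about 25 mm) ((linear speed of oil_filter above 0.75 m/s and contact force between oil_filter and the fingers below 0.01 N) or (linear speed of fuel_filter above 0.75 m/s and contact force between fuel_filter and the fingers below 0.01 N) or (linear speed of bearing_large above 0.75 m/s and contact force between bearing_large and the fingers below 0.01 N) or (linear speed of bearing_small above 0.75 m/s and contact force between bearing_small and the fingers below 0.01 N) or (linear speed of castle_nut above 0.75 m/s and contact force between castle_nut and the fingers below 0.01 N)).
It fails at once if the pulley, the bush or the carton is moved by more than 25 mm (distance of any of pulley_mid, bush_mid, carton_mid from where it was at the start of the episode above 0.025 m).
It also fails if it takes over 134 s, if anything falls off the work surface, if the arm or the gripper's body presses on something with over 40 N, if the wrist force passes 120 N, or if a joint passes its speed limit or range.

### The arm

A 7-joint arm with a two-finger parallel gripper is mounted at the origin on the work surface. World frame = base frame: x ahead of the robot, y to its left, z up, the work surface at z = 0. Lengths are in mm, angles in rad, forces in N, time in s.
With the tool pointing down it reaches from about 400 to 925 mm from the base axis. Payload 4.1 kg.
Tool frame: the origin (TCP) lies on the mounting face of the last link; the fingertips stand 173 mm ahead of it and the grasp point (between the pads) lies 155 mm ahead of it; x points along the fingers, z is the direction in which the jaws open and shut, and the axes are right-handed (so a half turn about x gives the same grasp; the last joint's range is limited). The gripper opens to 85 mm and grips with 20 to 120 N. Pads are 22 mm wide; open, the fingers measure 114 mm over their backs; the gripper's body (76 mm by 85 mm) begins 54 mm behind the grasp point. The pads swing forward as they close: fully open they stand 13 mm farther back than shut.
Start: joints at [1.078, 0.398, 0.045, 1.537, -0.019, 1.207, -0.051], TCP at [249.438, -600.249, 404.747] pointing down, gripper open.
Joint ranges: [-2.82, 2.82], [-0.49, 2.23], [-1.37, 1.46], [0, 2.46], [-1.36, 4.5], [0.23, 2], [-2.94, 2.94]. Speed limits (rad/s): [2.57, 2.57, 3.14, 3.14, 3.14, 3.14, 3.14].

### API

Orientations are given as a unit quaternion [w, x, y, z].
In Python, from bench import ctrl, imaging, order gives the robot as it stands.
- The arm moves only by the tool carry_out, never from a script. Its argument "motion" is a list of rows, each a list of 3 entries, a list of its own where there are three numbers: the turn, a rotation vector about the tool's x, y, z in degrees, then the shift along the tool's x, y, z in cm, then the gripper's target within -1 to 1 (fully open at 1, half-way at 0, shut at -1). In form: [[[wx, wy, wz], [x, y, z], claw], ...]. A call has 1 to 10 rows; each row is the pose to reach, as a shift and turn from the pose measured when the call began, along the tool's axes at that moment; what a row does not reach only later rows make up. A row lasts 1/10 s, in which the tool goes at most 50 mm and 8.59 degrees, less where a joint would pass 70% of its speed; a pose out of reach is approached as far as the arm can. A call with a gripper value outside its range is refused whole. The fingers move at their own pace and stop on an object; "force" is the grip in N (left out, the last holds). Time passes only in rows, so rows that repeat a pose let the fingers close. It gives the time, the measured TCP pose, the force and the opening at its end, in the units of the state.
- ctrl.sense(): the state, without advancing time (a new reading comes with each control period).
- imaging.grab_frame(name): name is "scene" or "side" or "wrist"; returns a dict with "pixels" (384x512x3 uint8, red, green, blue), "depth" (384x512 float32, mm along the optical axis (not along the pixel's ray), 0 where there is no reading), "K" (3x3 intrinsics, pixels), "cam_to_world" (4x4, takes a point from camera to world coordinates). Camera axes: x right, y up, looking along -z (the intrinsics and any distortion apply to the point x, -y, -z); pixel columns grow to the right and rows downward; lengths in mm; the calibration is good to about 2 mm. A picture is of the moment at which its call begins.
- order.finish_job(): hands the job in, once; it reports no verdict.
Trained networks look in the newest picture that a camera, given by its name, has taken for a name from the list of things; names that differ only in an ending like _2 or _b are one class to them, and where a whole thing is asked for, a point or a joint stands for the part that bears it (a point fixed in the world has none). Each returns a list of dicts, best first, with "score" (0 to 1); they miss things now and then, are a little off and sometimes report something else, mostly with a low value. They report only what shows in the picture. A call takes as long as a camera call. They do not tell look-alikes from the thing itself.
- imaging.boxes_of(camera, thing): "rect" ([left, top, right, bottom] in pixels, round what is visible of it).
- imaging.pinpoint(camera, thing): "pixel" ([column, row] in pixels: a listed point, or the origin of a listed thing).
The state is a dict: "clock": time; "qpos": joint angles; "dq": joint speeds; "joint_torque": joint torques, N m; "eef_pos": TCP position; "eef_rot": TCP orientation; "ft_force": force on the tool from outside, world axes, zero at the start; "ft_torque": the same for the moment, N m; "gripper_width": finger opening in mm.
Only numpy, scipy, OpenCV 4.12 (cv2) and the standard library are available. Lean on these libraries where they do the work, as an engineer would, in place of code of your own. Each camera call takes 0.05 s, during which the arm holds its last target. There are 200 camera calls.

## Working session

There is one attempt and no reset: what is moved stays moved. The work goes in short steps, Python scripts to look and compute and a tool call to move; the robot and the scene stay as the last step left them, time stands still between calls to the robot, and variables do not carry over. Pictures are saved under pics/ and viewed, about 12 in all and at most 16, crops included, and the job is handed in when it is done.

Besides the shell and the picture viewer there is one more tool, called after "Emit:" as name([rows], argument=value, ...), one row to a line, values as JSON. carry_out: Moves the arm, as the interface text tells. Its arguments: {"type":"object","properties":{"motion":{"type":"array","items":{"type":"array"}},"force":{"type":"number"}},"required":["motion"]}

```bash
mkdir -p pics; cat > h.py <<'E'
import numpy as np, cv2
from bench import ctrl, imaging, order
def grab(n,save=None):
    f=imaging.grab_frame(n)
    if save: cv2.imwrite('pics/%s.png'%save, f['pixels'][:,:,::-1])
    return f
def world(f,px,depth=None):
    u,v=px; K=f['K']; d=f['depth'][int(round(v)),int(round(u))] if depth is None else depth
    c=np.array([(u-K[0,2])/K[0,0]*d, -(v-K[1,2])/K[1,1]*d, -d,1]); return (f['cam_to_world']@c)[:3]
def onz(f,px,z):
    a=world(f,px,1.); o=f['cam_to_world'][:3,3]; r=a-o; return o+r*(z-o[2])/r[2]
def cloud(f):
    K=f['K']; d=f['depth']; v,u=np.mgrid[:d.shape[0],:d.shape[1]]
    c=np.stack([(u-K[0,2])/K[0,0]*d,-(v-K[1,2])/K[1,1]*d,-d,np.ones_like(d)],-1)
    return (c@f['cam_to_world'].T)[...,:3]
E
python3 - <<'E'
from h import *
Z=dict(tray_three=0,tray_two=0,oil_filter_mid=37.5,fuel_filter_mid=31,bearing_large_mid=12,bearing_small_mid=9,castle_nut_mid=13.5,pulley_mid=12,bush_mid=15,carton_mid=19)
print({k:np.round(v,3).tolist() if not isinstance(v,float) else v for k,v in ctrl.sense().items()})
im=[]
for n in['scene','side']:
    f=grab(n,n+'0'); im.append(f['pixels'])
    print(n,f['cam_to_world'].round(2).tolist(),f['K'].tolist())
    for k,z in Z.items():
        for r in imaging.pinpoint(n,k)[:4]:
            print(n,k,round(r['score'],2),np.round(r['pixel'],1),onz(f,r['pixel'],z).round(0)[:2])
f=grab('wrist','wrist0')
E
```

```text
{'clock': 0.0, 'qpos': [1.078, 0.399, 0.045, 1.538, -0.019, 1.207, -0.051], 'dq': [-0.0, 0.001, -0.001, 0.002, -0.001, -0.001, -0.001], 'joint_torque': [-0.001, -47.512, 1.365, -25.423, 0.012, 0.009, 0.0], 'eef_pos': [249.348, -599.951, 403.648], 'eef_rot': [0.588, 0.393, 0.589, -0.392], 'ft_force': [0.014, -0.404, -0.556], 'ft_torque': [0.021, 0.015, 0.032], 'gripper_width': 85.19640317249102}
scene [[0.78, -0.43, 0.47, 1001.06], [0.63, 0.51, -0.58, -518.23], [0.01, 0.75, 0.67, 654.67], [0.0, 0.0, 0.0, 1.0]] [[388.72908794261394, 0.0, 253.40067864463566], [0.0, 388.72908794261394, 197.4527688855621], [0.0, 0.0, 1.0]]
scene tray_three 0.7 [104.4 282.6] [ 476. -339.]
scene tray_two 0.86 [297.9 148.2] [508. 306.]
scene oil_filter_mid 0.56 [271.1 183.1] [570.  90.]
scene fuel_filter_mid 0.7 [284.3 228.7] [684. -10.]
scene bearing_large_mid 0.69 [314.5 201.7] [678. 127.]
scene bearing_small_mid 0.48 [246.9 165.5] [454. 136.]
scene castle_nut_mid 0.73 [200.5 249.7] [ 573. -162.]
scene castle_nut_mid 0.59 [231.6 224.1] [573. -62.]
scene castle_nut_mid 0.57 [209.3 292.5] [ 662. -228.]
scene
[... 390 characters left out ...]
37.4 208.5] [ 694. -139.]
side oil_filter_mid 0.9 [232.  182.5] [579.  76.]
side fuel_filter_mid 0.3 [334.9 204.6] [ 669. -143.]
side fuel_filter_mid 0.29 [368.6 325. ] [ 454. -337.]
side bearing_large_mid 0.77 [246.7 170.2] [662. 105.]
side bearing_large_mid 0.75 [277.9 216.2] [578. -59.]
side bearing_small_mid 0.66 [370.8 324.9] [ 471. -336.]
side bearing_small_mid 0.54 [169.6 210.8] [442. 140.]
side castle_nut_mid 0.92 [371.3 228.7] [ 670. -232.]
side castle_nut_mid 0.82 [320.6 236.5] [ 584. -164.]
side castle_nut_mid 0.66 [277.7 214.2] [582. -55.]
side pulley_mid 0.67 [268.1 266.7] [ 456. -130.]
side bush_mid 0.85 [335.9 206.9] [ 680. -141.]
side carton_mid 0.93 [210.7 234.8] [442.   8.]
```

```bash
cd pics; python3 -c "
import cv2
for n in ['scene','side']:
    a=cv2.imread(n+'0.png'); cv2.imwrite(n+'0b.png',cv2.resize(a,(800,600),interpolation=cv2.INTER_CUBIC))"
```

```text
(no output)
```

View pics/scene0b.png

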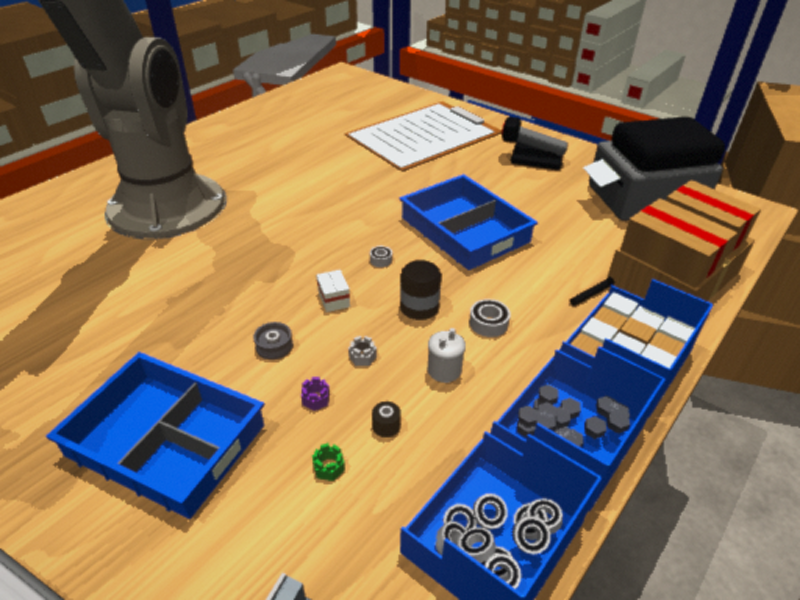

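View pics/side0b.png

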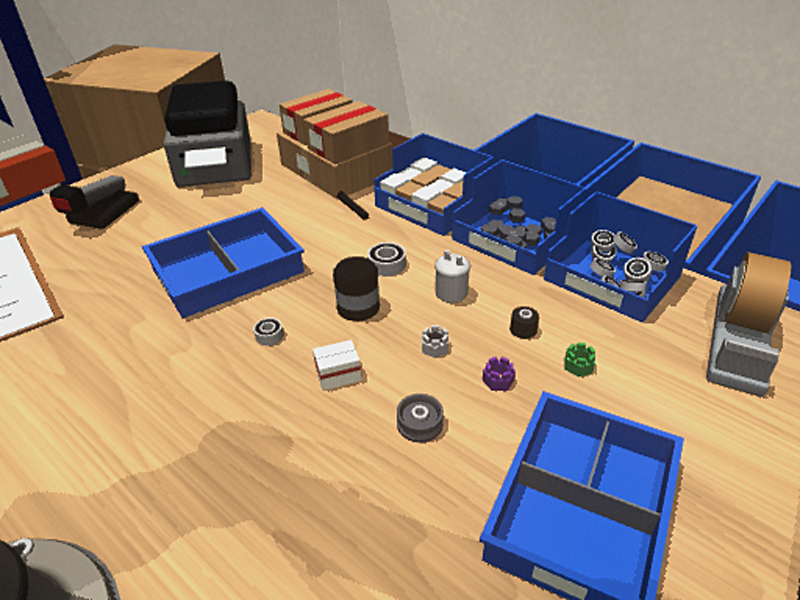

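The scene picture (512x384 pixels) shows three castle nuts: steel at (232,224), purple at (200,250) and green at (209,292). The bare steel one at (232,224) is the one meant. The oil filter is at (271,183), the fuel filter at (284,229), the large bearing at (314,202) and the small bearing at (247,165). The bearings in the bin are just stock. Next I measure with depth and confirm the nut in a crop.

```bash
cat >> h.py <<'E'
from scipy.optimize import least_squares
def cfit(P,r):  # centre of vertical cylinder of known radius from its side points
    return least_squares(lambda c:np.hypot(*(P[:,:2]-c).T)-r,P[:,:2].mean(0),loss='soft_l1',f_scale=1).x
E
python3 - <<'E'
from h import *
ob=dict(oil=(575,83,32,8,60,75),fuel=(682,-8,25,8,48,62),bl=(670,115,31,4,20,24),bs=(448,138,20,4,15,18),nut=(578,-58,20,3,16,27),pul=(457,-128,28,3,20,24),bush=(679,-139,19,4,26,30))
big=[]
for n in['scene','side']:
    f=grab(n); C=cloud(f); P=C.reshape(-1,3); col=f['pixels'].reshape(-1,3).astype(int)
    print(n,'bench z',np.median(P[(abs(P[:,0]-570)<20)&(abs(P[:,1]-10)<20),2]).round(1))
    for k,(x,y,r,a,b,h) in ob.items():
        d=np.hypot(P[:,0]-x,P[:,1]-y); m=d<r+14
        S=P[m&(P[:,2]>a)&(P[:,2]<b)]; T=P[m&(P[:,2]>b)]
        print(n,k,len(S),'side fit',cfit(S,r).round(1),'top',len(T),((T.min(0)+T.max(0))/2).round(1),T[:,2].max().round(1))
    for k,x,y in[('t3',477,-336),('t2',508,306)]:
        m=(np.hypot(P[:,0]-x,P[:,1]-y)<160)&(P[:,2]>42)&(P[:,2]<50)&(col[:,2]>col[:,0]+40)
        rc=cv2.minAreaRect(P[m][:,:2].astype(np.float32)); print(n,k,m.sum(),np.round(rc[0],1),np.round(rc[1],1),round(rc[2],2),
          'grey',P[(np.hypot(P[:,0]-x,P[:,1]-y)<75)&(P[:,2]>37)&(P[:,2]<42)].mean(0).round(0))
    u,v=((232,224) if n=='scene' else (278,216))
    big.append(cv2.resize(f['pixels'][v-45:v+45,u-60:u+60],(400,300),interpolation=cv2.INTER_CUBIC))
cv2.imwrite('pics/nut.png',np.hstack(big)[:,:,::-1])
E
```

```text
scene bench z 1.0
scene oil 407 side fit [569.3  81.6] top 426 [570.4  78.7  69.6] 79.0
scene fuel 280 side fit [683.3  -7.7] top 383 [684.3 -10.7  62.9] 77.6
scene bl 167 side fit [677.5 118.6] top 326 [678.4 119.4  23.7] 27.4
scene bs 54 side fit [442.  134.5] top 105 [442.9 134.9  18.4] 21.7
scene nut 107 side fit [573.8 -61.7] top 168 [574.  -62.9  23.4] 30.6
scene pul 271 side fit [ 453.9 -127.5] top 210 [ 457.  -130.2   23.8] 27.4
scene bush 131 side fit [ 681.4 -136.6] top 225 [ 681.4 -136.9   30.9] 35.6
scene t3 1525 [ 477.1 -335.7] [210.6 159.6] 13.81 grey [ 486. -327.   40.]
scene t2 586 [502.6 309.8] [163.  211.4] 73.9 grey [506. 317.  40.]
side bench z 0.6
side oil 496 side fit [570.6  80.7] top 478 [569.6  77.9  68.9] 77.5
side fuel 282 side fit [684.2  -8.8] top 304 [681.3  -9.8  62.2] 76.4
side bl 145 side fit [676.3 118.5] top 255 [678.2 118.9  23.3] 26.7
side bs 95 side fit [442.6 133.4] top 164 [442.9 133.3  17.5] 20.0
side nut 106 side fit [573.8 -62.2] top 180 [572.7 -63.7  22.9] 29.8
side pul 449 side fit [ 458.8 -129. ] top 303 [ 456.  -131.8   23.2] 26.4
side bush 133 side fit [ 682.4 -137.7] top 168 [ 681.5 -138.2   30.4] 34.8
side t3 2179 [ 476.9 -336.4] [210.7 158.2] 13.72 grey [ 484. -337.   40.]
side t2 694 [502.4 308.2] [161.5 208.7] 74.1 grey [510. 329.  39.]
```

View pics/nut.png

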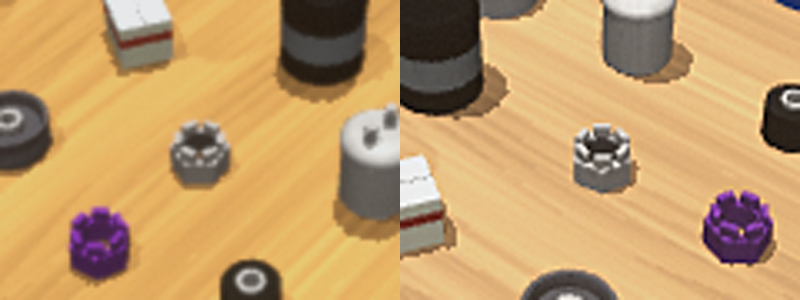

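The crop confirms it: the bare steel nut is in the centre and the purple one is beside it. Both cameras agree to about 1 mm. I'll write a planning helper and start with the oil filter.

```bash
cat >> h.py <<'E'
from scipy.spatial.transform import Rotation as Ro
def pose():
    s=ctrl.sense(); w,x,y,z=s['eef_rot']; return np.array(s['eef_pos']),Ro.from_quat([x,y,z,w]),s
def plan(x,y,z,yaw):  # turn (deg) and shift (cm) in tool axes; yaw mod 180 nearest
    p,R,s=pose(); M=R.as_matrix(); best=None
    for a in(yaw,yaw+180):
        t=np.radians(a); Z=np.array([np.cos(t),np.sin(t),0]); X=np.array([0,0,-1.]); T=np.stack([X,np.cross(Z,X),Z],1)
        rv=(R.inv()*Ro.from_matrix(T)).as_rotvec(degrees=True)
        if best is None or np.linalg.norm(rv)<np.linalg.norm(best): best=rv
    print('now',p.round(1),'yaw',np.degrees(np.arctan2(M[1,2],M[0,2])).round(1),'q',np.round(s['qpos'],2),'t',s['clock'])
    print('turn',best.round(1),'shift',(M.T@(np.array([x,y,z])-p)/10).round(2))
E
python3 -c "
from h import *
plan(570,80.5,320,103.8)"
```

```text
now [ 249.5 -600.2  404.8] yaw -67.4 q [ 1.08  0.4   0.05  1.54 -0.02  1.21 -0.05] t 1.25
turn [8.8 0.  0. ] shift [  8.47  55.73 -50.56]
```

View pics/wrist0.png

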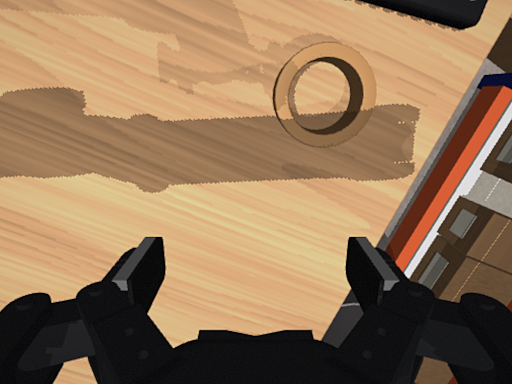

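Emit:
carry_out([
  [[8.8, 0, 0], [8.5, 55.7, -50.6], 1],
  [[8.8, 0, 0], [8.5, 55.7, -50.6], 1],
  [[8.8, 0, 0], [8.5, 55.7, -50.6], 1],
  [[8.8, 0, 0], [8.5, 55.7, -50.6], 1],
  [[8.8, 0, 0], [8.5, 55.7, -50.6], 1],
  [[8.8, 0, 0], [8.5, 55.7, -50.6], 1],
  [[8.8, 0, 0], [8.5, 55.7, -50.6], 1],
  [[8.8, 0, 0], [8.5, 55.7, -50.6], 1],
  [[8.8, 0, 0], [8.5, 55.7, -50.6], 1],
  [[8.8, 0, 0], [8.5, 55.7, -50.6], 1],
], force=50)

```text
clock: 2.25
eef_pos: [461.3, -148.8, 348.8]
eef_rot: [0.557, 0.437, 0.556, -0.436]
ft_force: [1.9, 0.4, 0.4]
gripper_width: 85.4
```

```bash
python3 -c "
from h import *
plan(570,80.5,320,103.8)"
```

```text
now [ 461.3 -148.8  348.8] yaw -76.2 q [ 0.44  0.16 -0.24  1.98  0.05  1.   -1.15] t 2.25
turn [-0.   0.1 -0.1] shift [  2.88  16.   -19.69]
```

Emit:
carry_out([
  [[0, 0, 0], [2.9, 16, -19.7], 1],
  [[0, 0, 0], [2.9, 16, -19.7], 1],
  [[0, 0, 0], [2.9, 16, -19.7], 1],
  [[0, 0, 0], [2.9, 16, -19.7], 1],
  [[0, 0, 0], [2.9, 16, -19.7], 1],
  [[0, 0, 0], [2.9, 16, -19.7], 1],
  [[0, 0, 0], [2.9, 16, -19.7], 1],
  [[0, 0, 0], [2.9, 16, -19.7], 1],
])

```text
clock: 3.05
eef_pos: [569.8, 79.2, 319.7]
eef_rot: [0.557, 0.436, 0.555, -0.437]
ft_force: [0.2, 0.2, -0.1]
gripper_width: 85.3
```

```bash
python3 -c "
from h import *
plan(570,80.5,200,103.8)
f=grab('wrist','wrist1')
print(imaging.pinpoint('wrist','oil_filter_mid'))
P=cloud(f).reshape(-1,3); d=np.hypot(P[:,0]-570,P[:,1]-80); m=d<50
S=P[m&(P[:,2]>66)&(P[:,2]<90)]; print(len(S),S.mean(0),S.min(0),S.max(0))
"
```

```text
now [569.8  79.2 319.7] yaw -76.3 q [ 0.08  0.36 -0.36  1.81  0.15  1.   -1.68] t 3.05
turn [-0.1  0.1  0. ] shift [11.96  0.05 -0.15]
[]
5169 [573.89759782  81.56047383  73.64913679] [538.23790628  48.8120375   66.01213639] [602.99371543 113.00438189  76.93448017]
```

View pics/wrist1.png

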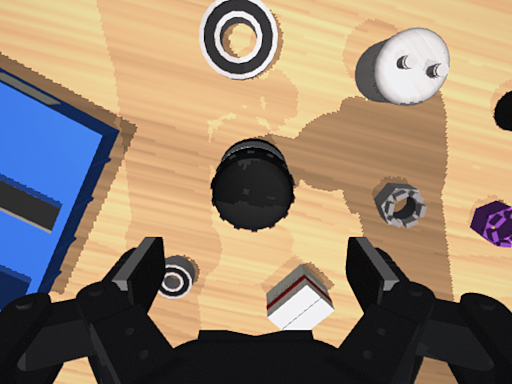

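The wrist picture shows the black filter centred between the jaws at (253,190). The steel nut is at (402,205), the large bearing at (240,38) and the fuel filter at (413,65). Now I descend and grip.

Emit:
carry_out([
  [[0, 0, 0], [3, 0, -0.1], 1],
  [[0, 0, 0], [6, 0, -0.1], 1],
  [[0, 0, 0], [9, 0, -0.1], 1],
  [[0, 0, 0], [12, 0, -0.1], 1],
  [[0, 0, 0], [12, 0, -0.1], 1],
  [[0, 0, 0], [12, 0, -0.1], -0.5],
  [[0, 0, 0], [12, 0, -0.1], -0.5],
  [[0, 0, 0], [12, 0, -0.1], -0.5],
  [[0, 0, 0], [12, 0, -0.1], -0.5],
  [[0, 0, 0], [12, 0, -0.1], -0.5],
], force=50)

```text
clock: 4.15
eef_pos: [570.6, 79.3, 202.1]
eef_rot: [0.557, 0.438, 0.554, -0.437]
ft_force: [-1.3, -0.5, 7.1]
gripper_width: 63.0
```

Emit:
carry_out([
  [[0, 0, 0], [0, 0, 0], -0.5],
  [[0, 0, 0], [-2, 0, 0], -0.5],
  [[0, 0, 0], [-5, 0, 0], -0.5],
  [[0, 0, 0], [-8, 0, 0], -0.5],
  [[0, 0, 0], [-11, 0, 0], -0.5],
  [[0, 0, 0], [-11, 0, 0], -0.5],
])

```text
clock: 4.75
eef_pos: [571.6, 79.6, 316.2]
eef_rot: [0.559, 0.44, 0.552, -0.435]
ft_force: [1.8, 0.1, -2.5]
gripper_width: 62.7
```

```bash
python3 -c "
from h import *
print(ctrl.sense()['ft_force'])
plan(429.7,-347.6,312,103.8)
f=grab('wrist'); f=grab('side'); P=cloud(f).reshape(-1,3); p=pose()[0]
S=P[(np.hypot(P[:,0]-p[0],P[:,1]-p[1])<34)&(P[:,2]>40)&(P[:,2]<180)]; print(np.percentile(S[:,2],[0.5,1,2,5,50,95]))
"
```

```text
[ 1.78882005  0.10581801 -2.53722873]
now [571.6  79.6 316.2] yaw -76.5 q [ 0.08  0.37 -0.36  1.81  0.16  0.98 -1.68] t 4.75
turn [-0.3  0.2 -0.7] shift [  0.26 -23.79  38.22]
[112.09528486 113.17251663 113.85576434 116.11511545 146.56205298
 177.5793847 ]
```

Emit:
carry_out([
  [[0, 0, 0], [0.3, -4, 6.4], -0.5],
  [[0, 0, 0], [0.3, -8, 12.8], -0.5],
  [[0, 0, 0], [0.3, -11, 17.7], -0.5],
  [[0, 0, 0], [0.3, -14, 22.5], -0.5],
  [[0, 0, 0], [0.3, -17, 27.3], -0.5],
  [[0, 0, 0], [0.3, -20, 32.1], -0.5],
  [[0, 0, 0], [0.3, -22, 35.4], -0.5],
  [[-0.3, 0, 0], [0.3, -23.8, 38.2], -0.5],
  [[-0.3, 0, 0], [0.3, -23.8, 38.2], -0.5],
  [[-0.3, 0, 0], [0.3, -23.8, 38.2], -0.5],
])

```text
clock: 5.85
eef_pos: [422.2, -355.8, 306.6]
eef_rot: [0.554, 0.438, 0.553, -0.442]
ft_force: [-0.4, -0.5, -2.9]
gripper_width: 63.0
```

```bash
python3 -c "
from h import *
plan(429.7,-347.6,212,103.8)
"
```

```text
now [ 422.2 -355.8  306.6] yaw -76.9 q [ 0.75  0.32 -0.15  1.88  0.07  0.94 -0.78] t 5.85
turn [-0.7  0.3  0.2] shift [ 9.45  0.94 -0.67]
```

Emit:
carry_out([
  [[-0.7, 0, 0], [1, 0.9, -0.7], -0.5],
  [[-0.7, 0, 0], [3, 0.9, -0.7], -0.5],
  [[-0.7, 0, 0], [5.5, 0.9, -0.7], -0.5],
  [[-0.7, 0.3, 0.2], [8, 0.9, -0.7], -0.5],
  [[-0.7, 0.3, 0.2], [9.5, 0.9, -0.7], -0.5],
  [[-0.7, 0.3, 0.2], [9.5, 0.9, -0.7], -0.5],
  [[-0.7, 0.3, 0.2], [9.5, 0.9, -0.7], -0.5],
])

```text
clock: 6.55
eef_pos: [429.5, -345.8, 210.3]
eef_rot: [0.556, 0.436, 0.558, -0.435]
ft_force: [0.3, -1.0, -2.7]
gripper_width: 62.9
```

```bash
python3 -c "
from h import *
plan(429.7,-347.6,206,103.8)
f=grab('scene','place1'); print(ctrl.sense()['ft_force'])
"
```

```text
now [ 429.5 -345.8  210.3] yaw -76.1 q [ 0.72  0.45 -0.15  1.95  0.09  0.75 -0.81] t 6.55
turn [ 0.1 -0.2  0. ] shift [ 0.43 -0.03  0.18]
[ 0.87945017 -1.00713126 -2.3330934 ]
```

Emit:
carry_out([
  [[0, 0, 0], [0.2, 0, 0], -0.5],
  [[0, 0, 0], [0.4, 0, 0], -0.5],
  [[0, 0, 0], [0.5, 0, 0], -0.5],
  [[0, 0, 0], [0.5, 0, 0], -0.5],
])

```text
clock: 7.0
eef_pos: [429.6, -346.4, 206.1]
eef_rot: [0.557, 0.436, 0.557, -0.436]
ft_force: [-0.3, -0.2, -3.0]
gripper_width: 63.0
```

Emit:
carry_out([
  [[0, 0, 0], [0.1, 0, 0], -0.5],
  [[0, 0, 0], [0.2, 0, 0], -0.5],
  [[0, 0, 0], [0.2, 0, 0], -0.5],
  [[0, 0, 0], [0.2, 0, 0], -0.5],
])

```text
clock: 7.4
eef_pos: [429.8, -346.5, 205.9]
eef_rot: [0.556, 0.436, 0.557, -0.436]
ft_force: [-2.0, 2.6, 9.5]
gripper_width: 63.1
```

Emit:
carry_out([
  [[0, 0, 0], [0, 0, 0], 0.75],
  [[0, 0, 0], [0, 0, 0], 0.75],
  [[0, 0, 0], [0, 0, 0], 0.75],
  [[0, 0, 0], [0, 0, 0], 0.75],
  [[0, 0, 0], [-2, 0, 0], 0.75],
  [[0, 0, 0], [-5, 0, 0], 0.75],
  [[0, 0, 0], [-9, 0, 0], 0.75],
  [[0, 0, 0], [-13, 0, 0], 1],
  [[0, 0, 0], [-13, 0, 0], 1],
])

```text
clock: 8.3
eef_pos: [431.7, -347.9, 341.7]
eef_rot: [0.561, 0.437, 0.553, -0.436]
ft_force: [0.2, 0.4, 0.4]
gripper_width: 85.3
```

```bash
python3 -c "
from h import *
plan(683.5,-9,320,74)
f=grab('side','placed1'); P=cloud(f).reshape(-1,3)
S=P[(np.hypot(P[:,0]-430,P[:,1]+347)<42)&(P[:,2]>50)&(P[:,2]<90)]; print(len(S),cfit(S[S[:,2]<70],32),S[:,2].max())
# nut yaw from the wrist picture 1 is done later
"
```

```text
now [ 431.7 -347.9  341.7] yaw -76.2 q [ 0.74  0.29 -0.17  1.84  0.05  1.01 -0.78] t 8.3
turn [29.9  0.3 -0.6] shift [  2.22  32.55 -26.89]
1688 [ 430.27165936 -346.67930855] 82.40151803302138
```

Emit:
carry_out([
  [[8, 0, 0], [0, 4, -3.3], 1],
  [[16, 0, 0], [1, 8, -6.6], 1],
  [[24, 0, 0], [2.2, 12, -9.9], 1],
  [[29.9, 0, 0], [2.2, 16, -13.2], 1],
  [[29.9, 0, 0], [2.2, 20, -16.5], 1],
  [[29.9, 0, 0], [2.2, 24, -19.8], 1],
  [[29.9, 0, 0], [2.2, 28, -23.1], 1],
  [[29.9, 0, 0], [2.2, 31, -25.6], 1],
  [[29.9, 0, 0], [2.2, 32.5, -26.9], 1],
  [[29.9, 0, 0], [2.2, 32.5, -26.9], 1],
])

```text
clock: 9.35
eef_pos: [683.3, -0.9, 315.1]
eef_rot: [0.428, 0.565, 0.428, -0.561]
ft_force: [0.1, 0.2, 0.2]
gripper_width: 85.2
```

```bash
python3 -c "
from h import *
plan(683.5,-9,190,74)
f=grab('wrist','wrist2'); P=cloud(f).reshape(-1,3)
S=P[(np.hypot(P[:,0]-683,P[:,1]+9)<40)&(P[:,2]>50)&(P[:,2]<68)]; print(len(S),(S.min(0)+S.max(0))/2, np.ptp(S,axis=0))
S=P[(np.hypot(P[:,0]-574,P[:,1]+62)<35)&(P[:,2]>5)&(P[:,2]<38)]; print(len(S),(S.min(0)+S.max(0))/2)
"
```

```text
now [683.3  -0.9 315.1] yaw -105.5 q [ 0.09  0.53 -0.22  1.54  0.12  1.08 -2.  ] t 9.35
turn [ 0.5 -0.2 -0.2] shift [12.51  0.19  0.82]
3155 [684.53997965  -8.22917111  59.32901888] [52.25409713 52.05152835 17.25339626]
668 [576.56489157 -55.44307808  16.71078957]
```

Emit:
carry_out([
  [[0.5, 0, 0], [1, 0.2, 0.8], 1],
  [[0.5, 0, 0], [3, 0.2, 0.8], 1],
  [[0.5, 0, 0], [6, 0.2, 0.8], 1],
  [[0.5, 0, 0], [9, 0.2, 0.8], 1],
  [[0.5, -0.2, -0.2], [11.5, 0.2, 0.8], 1],
  [[0.5, -0.2, -0.2], [12.6, 0.2, 0.8], 1],
  [[0.5, -0.2, -0.2], [12.6, 0.2, 0.8], 1],
])

```text
clock: 10.1
eef_pos: [680.8, -14.9, 186.3]
eef_rot: [-0.424, -0.563, -0.424, 0.569]
ft_force: [-1.1, 0.3, 1.1]
gripper_width: 85.4
```

Emit:
carry_out([
  [[0, 0, 0], [0, 0, 0], -0.7],
  [[0, 0, 0], [0, 0, 0], -0.7],
  [[0, 0, 0], [0, 0, 0], -0.7],
  [[0, 0, 0], [0, 0, 0], -0.7],
  [[0, 0, 0], [0, 0, 0], -0.7],
  [[0, 0, 0], [0, 0, 0], -0.7],
], force=40)

```text
clock: 10.7
eef_pos: [682.2, -13.3, 188.9]
eef_rot: [-0.424, -0.565, -0.424, 0.567]
ft_force: [0.2, 3.3, 5.6]
gripper_width: 49.1
```

Emit:
carry_out([
  [[0, 0, 0], [-1, 0, 0], -0.7],
  [[0, 0, 0], [-3, 0, 0], -0.7],
  [[0, 0, 0], [-6, 0, 0], -0.7],
  [[0, 0, 0], [-9, 0, 0], -0.7],
  [[0, 0, 0], [-11, 0, 0], -0.7],
  [[0, 0, 0], [-11, 0, 0], -0.7],
])

```text
clock: 11.3
eef_pos: [683.2, -14.0, 302.8]
eef_rot: [0.426, 0.567, 0.422, -0.565]
ft_force: [1.2, 1.3, -2.7]
gripper_width: 49.2
```

```bash
python3 -c "
from h import *
plan(549.4,295.6,305,74)
"
```

```text
now [683.2 -14.  302.8] yaw -106.3 q [ 0.1   0.54 -0.21  1.55  0.13  1.06 -1.99] t 11.3
turn [-0.3  0.1 -0.3] shift [ -0.4  -21.55 -25.94]
```

Emit:
carry_out([
  [[0, 0, 0], [-0.4, -3, -3.6], -0.7],
  [[0, 0, 0], [-0.4, -6, -7.2], -0.7],
  [[0, 0, 0], [-0.4, -9, -10.8], -0.7],
  [[0, 0, 0], [-0.4, -12, -14.4], -0.7],
  [[0, 0, 0], [-0.4, -15, -18], -0.7],
  [[0, 0, 0], [-0.4, -18, -21.6], -0.7],
  [[0, 0, 0], [-0.4, -20, -24], -0.7],
  [[0, 0, 0], [-0.4, -21.5, -25.9], -0.7],
  [[0, 0, 0], [-0.4, -21.5, -25.9], -0.7],
  [[0, 0, 0], [-0.4, -21.5, -25.9], -0.7],
])

```text
clock: 12.3
eef_pos: [549.2, 294.7, 303.5]
eef_rot: [-0.426, -0.565, -0.422, 0.566]
ft_force: [-0.0, -1.0, -3.5]
gripper_width: 49.4
```

```bash
python3 -c "
from h import *
plan(549.4,295.6,198,74)
"
```

```text
now [549.2 294.7 303.5] yaw -106.3 q [-0.34  0.45 -0.29  1.7   0.16  1.01 -2.54] t 12.3
turn [-0.3  0.3 -0.2] shift [10.55 -0.05 -0.15]
```

Emit:
carry_out([
  [[0, 0, 0], [1.5, 0, 0], -0.7],
  [[0, 0, 0], [4, 0, 0], -0.7],
  [[0, 0, 0], [7, 0, 0], -0.7],
  [[0, 0.3, -0.2], [9.5, 0, 0], -0.7],
  [[0, 0.3, -0.2], [10.5, 0, 0], -0.7],
  [[0, 0.3, -0.2], [10.5, 0, 0], -0.7],
  [[0, 0.3, -0.2], [10.8, 0, 0], -0.7],
  [[0, 0.3, -0.2], [10.8, 0, 0], -0.7],
])

```text
clock: 13.1
eef_pos: [550.1, 294.1, 196.5]
eef_rot: [0.424, 0.567, 0.424, -0.565]
ft_force: [-0.9, 0.6, -2.1]
gripper_width: 48.9
```

Emit:
carry_out([
  [[0, 0, 0], [0.1, 0, 0], -0.7],
  [[0, 0, 0], [0.2, 0, 0], -0.7],
  [[0, 0, 0], [0.2, 0, 0], -0.7],
])

```text
clock: 13.4
eef_pos: [550.2, 294.2, 195.0]
eef_rot: [0.424, 0.567, 0.424, -0.565]
ft_force: [-0.3, -1.1, -1.3]
gripper_width: 49.1
```

Emit:
carry_out([
  [[0, 0, 0], [0.1, 0, 0], -0.7],
  [[0, 0, 0], [0.2, 0, 0], -0.7],
  [[0, 0, 0], [0.2, 0, 0], -0.7],
  [[0, 0, 0], [0.2, 0, 0], -0.7],
])

```text
clock: 13.8
eef_pos: [550.3, 294.3, 193.0]
eef_rot: [0.424, 0.567, 0.424, -0.565]
ft_force: [0.7, 0.2, -2.5]
gripper_width: 49.0
```

Emit:
carry_out([
  [[0, 0, 0], [0.1, 0, 0], -0.7],
  [[0, 0, 0], [0.1, 0, 0], -0.7],
  [[0, 0, 0], [0.1, 0, 0], -0.7],
])

```text
clock: 14.1
eef_pos: [550.4, 294.3, 192.9]
eef_rot: [0.425, 0.567, 0.424, -0.565]
ft_force: [-1.6, -2.3, 5.5]
gripper_width: 49.5
```

Contact. I release it, then go up and over to the large bearing.

Emit:
carry_out([
  [[0, 0, 0], [0, 0, 0], 0.5],
  [[0, 0, 0], [0, 0, 0], 0.5],
  [[0, 0, 0], [0, 0, 0], 0.5],
  [[0, 0, 0], [0, 0, 0], 0.5],
  [[0, 0, 0], [-2, 0, 0], 0.5],
  [[0, 0, 0], [-5, 0, 0], 0.5],
  [[0, 0, 0], [-9, 0, 0], 0.6],
  [[0, 0, 0], [-13, 0, 0], 1],
  [[0, 0, 0], [-13, 0, 0], 1],
])

```text
clock: 15.0
eef_pos: [551.7, 295.7, 329.5]
eef_rot: [0.425, 0.571, 0.423, -0.56]
ft_force: [1.4, 0.1, 1.2]
gripper_width: 85.3
```

```bash
python3 -c "
from h import *
plan(677,118.7,290,74)
f=grab('scene','placed2'); P=cloud(f).reshape(-1,3)
S=P[(np.hypot(P[:,0]-550,P[:,1]-295)<36)&(P[:,2]>50)&(P[:,2]<90)]; print(len(S),cfit(S[S[:,2]<54],25),np.median(S[S[:,2]>60,2]))
"
```

```text
now [551.7 295.7 329.5] yaw -106.3 q [-0.33  0.43 -0.3   1.68  0.14  1.04 -2.53] t 15.0
turn [-0.3 -0.6 -0.7] shift [ 4.   16.94 13.51]
223 [551.62542999 294.88741245] 66.57448148279536
```

Emit:
carry_out([
  [[0, 0, 0], [0, 4, 3.2], 1],
  [[0, 0, 0], [1, 8, 6.4], 1],
  [[0, 0, 0], [2.5, 12, 9.6], 1],
  [[0, 0, 0], [4, 15, 12], 1],
  [[0, -0.6, -0.7], [4, 16.9, 13.5], 1],
  [[0, -0.6, -0.7], [4, 16.9, 13.5], 1],
  [[0, -0.6, -0.7], [4, 16.9, 13.5], 1],
])

```text
clock: 15.75
eef_pos: [675.2, 117.9, 285.1]
eef_rot: [-0.423, -0.564, -0.425, 0.569]
ft_force: [-0.6, 0.6, 0.0]
gripper_width: 85.7
```

```bash
python3 -c "
from h import *
plan(677.3,118.7,175,74)
f=grab('wrist','wrist3'); P=cloud(f).reshape(-1,3)
S=P[(np.hypot(P[:,0]-677,P[:,1]-119)<40)&(P[:,2]>12)&(P[:,2]<40)]; print(len(S),(S.min(0)+S.max(0))/2, np.ptp(S,axis=0))
"
```

```text
now [675.2 117.9 285.1] yaw -106.4 q [-0.07  0.57 -0.23  1.55  0.14  1.04 -2.2 ] t 15.75
turn [-0.4  0.2  0.4] shift [11.01  0.25 -0.18]
3946 [679.00934736 119.17096493  19.25940597] [61.70696128 61.81146435 14.50448358]
```

Emit:
carry_out([
  [[0, 0, 0], [2, 0.2, -0.2], 1],
  [[0, 0, 0], [5, 0.2, -0.2], 1],
  [[0, 0, 0], [8, 0.2, -0.2], 1],
  [[0, 0.2, 0.4], [10, 0.2, -0.2], 1],
  [[0, 0.2, 0.4], [11.1, 0.2, -0.2], 1],
  [[0, 0.2, 0.4], [11.1, 0.2, -0.2], 1],
  [[0, 0.2, 0.4], [11.1, 0.2, -0.2], 1],
])

```text
clock: 16.5
eef_pos: [676.6, 121.8, 175.7]
eef_rot: [0.425, 0.566, 0.425, -0.564]
ft_force: [-0.4, 0.1, 0.2]
gripper_width: 85.4
```

Emit:
carry_out([
  [[0, 0, 0], [0, 0, 0], -0.5],
  [[0, 0, 0], [0, 0, 0], -0.5],
  [[0, 0, 0], [0, 0, 0], -0.5],
  [[0, 0, 0], [0, 0, 0], -0.5],
  [[0, 0, 0], [0, 0, 0], -0.5],
  [[0, 0, 0], [0, 0, 0], -0.5],
], force=40)

```text
clock: 17.1
eef_pos: [677.5, 121.6, 177.8]
eef_rot: [0.425, 0.567, 0.424, -0.564]
ft_force: [-0.4, -1.4, 5.9]
gripper_width: 59.2
```

Emit:
carry_out([
  [[0, 0, 0], [-1, 0, 0], -0.5],
  [[0, 0, 0], [-3, 0, 0], -0.5],
  [[0, 0, 0], [-6, 0, 0], -0.5],
  [[0, 0, 0], [-9, 0, 0], -0.5],
  [[0, 0, 0], [-11, 0, 0], -0.5],
  [[0, 0, 0], [-11, 0, 0], -0.5],
])

```text
clock: 17.7
eef_pos: [678.1, 122.1, 292.1]
eef_rot: [0.426, 0.57, 0.423, -0.561]
ft_force: [0.6, 0.6, -1.8]
gripper_width: 59.2
```

```bash
python3 -c "
from h import *
plan(455.6,322.4,285,74)
f=grab('wrist','wrist4')
"
```

```text
now [678.1 122.1 292.1] yaw -106.2 q [-0.08  0.56 -0.24  1.55  0.15  1.04 -2.2 ] t 17.7
turn [-0.2 -0.4 -0.6] shift [  0.5  -26.96 -13.04]
```

View pics/wrist4.png

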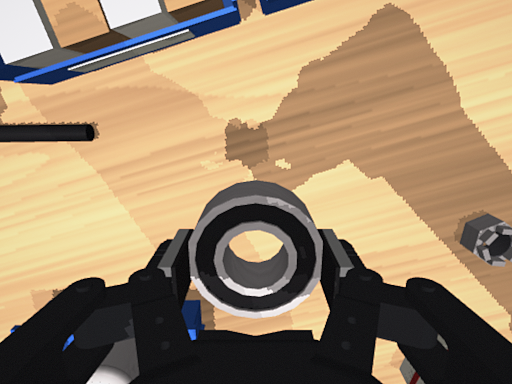

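The picture shows the bearing held level between the pads, centred at (256,258). I carry it to the left compartment of tray two.

Emit:
carry_out([
  [[0, 0, 0], [0, -4, -1.9], -0.5],
  [[0, 0, 0], [0, -8, -3.8], -0.5],
  [[0, 0, 0], [0, -12, -5.8], -0.5],
  [[0, 0, 0], [0, -16, -7.7], -0.5],
  [[0, 0, 0], [0, -20, -9.7], -0.5],
  [[0, -0.4, -0.6], [0, -23, -11.1], -0.5],
  [[0, -0.4, -0.6], [0.5, -25.5, -12.3], -0.5],
  [[0, -0.4, -0.6], [0.5, -27, -13], -0.5],
  [[0, -0.4, -0.6], [0.5, -27, -13], -0.5],
  [[0, -0.4, -0.6], [0.5, -27, -13], -0.5],
])

```text
clock: 18.75
eef_pos: [454.3, 321.1, 282.1]
eef_rot: [-0.425, -0.563, -0.425, 0.567]
ft_force: [0.4, 0.3, -3.1]
gripper_width: 59.6
```

```bash
python3 -c "
from h import *
plan(455.6,322.4,186,74)
"
```

```text
now [454.3 321.1 282.1] yaw -106.2 q [-0.43  0.37 -0.33  1.88  0.15  0.91 -2.68] t 18.75
turn [-0.2  0.3  0.2] shift [ 9.61  0.12 -0.2 ]
```

Emit:
carry_out([
  [[0, 0, 0], [1.5, 0.1, -0.2], -0.5],
  [[0, 0, 0], [4, 0.1, -0.2], -0.5],
  [[0, 0, 0], [6.5, 0.1, -0.2], -0.5],
  [[0, 0.3, 0.2], [8.5, 0.1, -0.2], -0.5],
  [[0, 0.3, 0.2], [9.6, 0.1, -0.2], -0.5],
  [[0, 0.3, 0.2], [9.7, 0.1, -0.2], -0.5],
  [[0, 0.3, 0.2], [9.7, 0.1, -0.2], -0.5],
])

```text
clock: 19.45
eef_pos: [456.0, 322.1, 185.0]
eef_rot: [0.424, 0.566, 0.425, -0.565]
ft_force: [0.9, 0.8, -2.5]
gripper_width: 59.1
```

Emit:
carry_out([
  [[0, 0, 0], [0.1, 0, 0], -0.5],
  [[0, 0, 0], [0.2, 0, 0], -0.5],
  [[0, 0, 0], [0.2, 0, 0], -0.5],
])

```text
clock: 19.75
eef_pos: [456.1, 322.2, 183.5]
eef_rot: [0.424, 0.566, 0.425, -0.565]
ft_force: [-0.0, 0.8, -1.9]
gripper_width: 59.2
```

Emit:
carry_out([
  [[0, 0, 0], [0.1, 0, 0], -0.5],
  [[0, 0, 0], [0.1, 0, 0], -0.5],
  [[0, 0, 0], [0.1, 0, 0], -0.5],
])

```text
clock: 20.05
eef_pos: [456.1, 322.3, 182.6]
eef_rot: [0.424, 0.566, 0.425, -0.565]
ft_force: [-0.3, -0.2, -2.5]
gripper_width: 59.3
```

Emit:
carry_out([
  [[0, 0, 0], [0.1, 0, 0], -0.5],
  [[0, 0, 0], [0.15, 0, 0], -0.5],
  [[0, 0, 0], [0.15, 0, 0], -0.5],
  [[0, 0, 0], [0.15, 0, 0], -0.5],
])

```text
clock: 20.45
eef_pos: [456.1, 322.4, 181.7]
eef_rot: [0.424, 0.566, 0.425, -0.565]
ft_force: [-2.2, -1.7, 5.0]
gripper_width: 59.7
```

Contact at the expected height, so I release.

Emit:
carry_out([
  [[0, 0, 0], [0, 0, 0], 0.7],
  [[0, 0, 0], [0, 0, 0], 0.7],
  [[0, 0, 0], [0, 0, 0], 0.7],
  [[0, 0, 0], [0, 0, 0], 0.7],
  [[0, 0, 0], [-2, 0, 0], 0.7],
  [[0, 0, 0], [-5, 0, 0], 0.7],
  [[0, 0, 0], [-8, 0, 0], 0.7],
  [[0, 0, 0], [-11, 0, 0], 1],
  [[0, 0, 0], [-11, 0, 0], 1],
])

```text
clock: 21.35
eef_pos: [457.4, 323.6, 296.1]
eef_rot: [0.424, 0.569, 0.424, -0.562]
ft_force: [1.2, 0.2, 0.7]
gripper_width: 85.5
```

```bash
python3 -c "
from h import *
plan(442.7,134,290,13.8)
f=grab('wrist','wrist5')
P=cloud(f).reshape(-1,3)
S=P[(np.hypot(P[:,0]-456,P[:,1]-322)<38)&(P[:,2]>15)&(P[:,2]<40)]; print(len(S),(S.min(0)+S.max(0))/2, np.median(S[:,2]))
"
```

```text
now [457.4 323.6 296.1] yaw -106.2 q [-0.42  0.36 -0.33  1.87  0.14  0.93 -2.67] t 21.35
turn [60.  -0.6 -0.1] shift [ 0.47  3.88 18.62]
3713 [457.89992544 322.50478794  22.4131978 ] 26.8111328549017
```

The plain +60° turn would push the last joint past its range, so I turn -120° instead, which gives the same grasp.

Emit:
carry_out([
  [[-8, 0, 0], [0, 0.4, 2], 1],
  [[-16, 0, 0], [0, 0.8, 4], 1],
  [[-24, 0, 0], [0, 1.3, 6], 1],
  [[-32, 0, 0], [0, 1.8, 8], 1],
  [[-40, 0, 0], [0, 2.2, 10], 1],
  [[-48, 0, 0], [0, 2.6, 12], 1],
  [[-56, 0, 0], [0, 3, 14], 1],
  [[-64, 0, 0], [0, 3.3, 16], 1],
  [[-72, 0, 0], [0, 3.7, 18], 1],
  [[-80, 0, 0], [0, 3.9, 18.6], 1],
])

```text
clock: 22.4
eef_pos: [441.3, 130.8, 291.5]
eef_rot: [0.689, 0.16, 0.688, -0.159]
ft_force: [-0.8, -0.6, -1.2]
gripper_width: 85.4
```

```bash
python3 -c "
from h import *
plan(442.7,134,290,13.8)
"
```

```text
now [441.3 130.8 291.5] yaw -26.1 q [ 0.08  0.22 -0.52  2.09  0.14  0.87 -0.97] t 22.4
turn [-39.9   0.1  -0.1] shift [ 0.15  0.35 -0.02]
```

Emit:
carry_out([
  [[-8, 0, 0], [0.1, 0.3, 0], 1],
  [[-16, 0, 0], [0.1, 0.3, 0], 1],
  [[-24, 0, 0], [0.1, 0.3, 0], 1],
  [[-32, 0, 0], [0.1, 0.3, 0], 1],
  [[-40, 0, 0], [0.1, 0.3, 0], 1],
  [[-40, 0, 0], [0.1, 0.3, 0], 1],
  [[-40, 0, 0], [0.1, 0.3, 0], 1],
])

```text
clock: 23.1
eef_pos: [442.3, 133.2, 289.7]
eef_rot: [0.702, -0.084, 0.702, 0.085]
ft_force: [0.1, -0.3, -0.8]
gripper_width: 85.2
```

```bash
python3 -c "
from h import *
plan(442.7,134,172,13.8)
f=grab('wrist','wrist6'); P=cloud(f).reshape(-1,3)
S=P[(np.hypot(P[:,0]-443,P[:,1]-134)<30)&(P[:,2]>10)&(P[:,2]<35)]; print(len(S),(S.min(0)+S.max(0))/2, np.ptp(S,axis=0))
"
```

```text
now [442.3 133.2 289.7] yaw 13.8 q [ 0.17  0.24 -0.62  2.08  0.18  0.87 -0.32] t 23.1
turn [-0.   0.  -0.1] shift [11.77  0.05  0.06]
1593 [444.30374331 134.65017786  17.81332085] [40.02651061 39.87757216 15.26666144]
```

Emit:
carry_out([
  [[0, 0, 0], [2, 0.1, 0.1], 1],
  [[0, 0, 0], [5, 0.1, 0.1], 1],
  [[0, 0, 0], [8, 0.1, 0.1], 0.6],
  [[0, 0, 0], [10.5, 0.1, 0.1], 0.6],
  [[0, 0, 0], [11.7, 0.1, 0.1], 0.6],
  [[0, 0, 0], [11.7, 0.1, 0.1], 0.6],
  [[0, 0, 0], [11.7, 0.1, 0.1], 0.6],
])

```text
clock: 23.85
eef_pos: [443.6, 135.0, 173.4]
eef_rot: [0.703, -0.084, 0.701, 0.085]
ft_force: [0.1, 0.6, 0.3]
gripper_width: 68.5
```

Emit:
carry_out([
  [[0, 0, 0], [0, 0, 0], -0.8],
  [[0, 0, 0], [0, 0, 0], -0.8],
  [[0, 0, 0], [0, 0, 0], -0.8],
  [[0, 0, 0], [0, 0, 0], -0.8],
  [[0, 0, 0], [0, 0, 0], -0.8],
  [[0, 0, 0], [0, 0, 0], -0.8],
], force=35)

```text
clock: 24.45
eef_pos: [444.1, 135.2, 174.9]
eef_rot: [0.703, -0.084, 0.701, 0.085]
ft_force: [-1.6, -0.9, 7.9]
gripper_width: 38.9
```

Emit:
carry_out([
  [[0, 0, 0], [-1, 0, 0], -0.8],
  [[0, 0, 0], [-3, 0, 0], -0.8],
  [[0, 0, 0], [-6, 0, 0], -0.8],
  [[0, 0, 0], [-9, 0, 0], -0.8],
  [[0, 0, 0], [-11, 0, 0], -0.8],
  [[0, 0, 0], [-11, 0, 0], -0.8],
])

```text
clock: 25.05
eef_pos: [444.9, 135.6, 288.4]
eef_rot: [0.706, -0.084, 0.698, 0.085]
ft_force: [0.6, 0.3, -1.7]
gripper_width: 38.6
```

```bash
python3 -c "
from h import *
plan(515.7,-289.2,285,13.8)
"
```

```text
now [444.9 135.6 288.4] yaw 13.7 q [ 0.17  0.24 -0.63  2.08  0.19  0.86 -0.33] t 25.05
turn [-0.1  0.6 -0. ] shift [  0.29 -42.95  -3.21]
```

Emit:
carry_out([
  [[0, 0, 0], [0, -5, -0.4], -0.8],
  [[0, 0, 0], [0, -10, -0.8], -0.8],
  [[0, 0, 0], [0, -15, -1.2], -0.8],
  [[0, 0, 0], [0, -20, -1.6], -0.8],
  [[0, 0, 0], [0, -25, -2], -0.8],
  [[0, 0, 0], [0, -30, -2.4], -0.8],
  [[0, 0, 0], [0, -35, -2.8], -0.8],
  [[0, 0.6, 0], [0.3, -39, -3], -0.8],
  [[0, 0.6, 0], [0.3, -42, -3.2], -0.8],
  [[0, 0.6, 0], [0.3, -43, -3.2], -0.8],
])

```text
clock: 26.05
eef_pos: [514.9, -293.8, 283.9]
eef_rot: [0.702, -0.083, 0.703, 0.082]
ft_force: [-0.1, 0.2, -1.2]
gripper_width: 38.9
```

Emit:
carry_out([
  [[0, 0, 0], [0, 0, 0], -0.8],
  [[0, 0, 0], [0, 0, 0], -0.8],
])

```text
clock: 26.25
eef_pos: [514.5, -292.6, 283.2]
eef_rot: [0.702, -0.082, 0.703, 0.083]
ft_force: [-0.2, -0.2, -1.5]
gripper_width: 38.8
```

```bash
python3 -c "
from h import *
plan(515.7,-289.2,184,13.8)
"
```

```text
now [ 514.5 -292.6  283.2] yaw 13.5 q [ 0.75  0.44 -0.39  1.8   0.2   0.95  0.51] t 26.25
turn [-0.3 -0.1 -0.1] shift [9.92 0.29 0.22]
```

Emit:
carry_out([
  [[0, 0, 0], [1.5, 0.3, 0.2], -0.8],
  [[-0.3, 0, 0], [4, 0.3, 0.2], -0.8],
  [[-0.3, 0, 0], [6.5, 0.3, 0.2], -0.8],
  [[-0.3, 0, 0], [8.8, 0.3, 0.2], -0.8],
  [[-0.3, 0, 0], [10, 0.3, 0.2], -0.8],
  [[-0.3, 0, 0], [10.1, 0.3, 0.2], -0.8],
  [[-0.3, 0, 0], [10.1, 0.3, 0.2], -0.8],
])

```text
clock: 26.95
eef_pos: [515.9, -288.3, 182.4]
eef_rot: [0.701, -0.085, 0.703, 0.086]
ft_force: [0.5, -0.8, -0.8]
gripper_width: 38.9
```

Emit:
carry_out([
  [[0, 0, 0], [0.1, 0, 0], -0.8],
  [[0, 0, 0], [0.2, 0, 0], -0.8],
  [[0, 0, 0], [0.2, 0, 0], -0.8],
])

```text
clock: 27.25
eef_pos: [516.0, -288.5, 181.0]
eef_rot: [0.702, -0.085, 0.702, 0.085]
ft_force: [-0.6, -0.4, -0.8]
gripper_width: 38.6
```

Contact is expected at 178.9.

Emit:
carry_out([
  [[0, 0, 0], [0.1, 0, 0], -0.8],
  [[0, 0, 0], [0.15, 0, 0], -0.8],
  [[0, 0, 0], [0.15, 0, 0], -0.8],
  [[0, 0, 0], [0.15, 0, 0], -0.8],
])

```text
clock: 27.65
eef_pos: [516.0, -288.5, 179.5]
eef_rot: [0.702, -0.085, 0.702, 0.085]
ft_force: [-0.3, 0.2, -1.3]
gripper_width: 39.1
```

Emit:
carry_out([
  [[0, 0, 0], [0.1, 0, 0], -0.8],
  [[0, 0, 0], [0.1, 0, 0], -0.8],
  [[0, 0, 0], [0.1, 0, 0], -0.8],
])

```text
clock: 27.95
eef_pos: [516.1, -288.5, 179.0]
eef_rot: [0.702, -0.085, 0.702, 0.085]
ft_force: [-1.9, 0.2, 4.4]
gripper_width: 38.7
```

Emit:
carry_out([
  [[0, 0, 0], [0, 0, 0], 0.2],
  [[0, 0, 0], [0, 0, 0], 0.2],
  [[0, 0, 0], [0, 0, 0], 0.2],
  [[0, 0, 0], [0, 0, 0], 0.2],
  [[0, 0, 0], [-2, 0, 0], 0.2],
  [[0, 0, 0], [-5, 0, 0], 0.2],
  [[0, 0, 0], [-8, 0, 0], 0.2],
  [[0, 0, 0], [-11, 0, 0], 1],
  [[0, 0, 0], [-11, 0, 0], 1],
])

```text
clock: 28.85
eef_pos: [518.1, -289.1, 293.5]
eef_rot: [0.704, -0.087, 0.7, 0.083]
ft_force: [0.5, -0.2, 0.4]
gripper_width: 77.7
```

```bash
python3 -c "
from h import *
f=grab('wrist','wrist7')
P=cloud(f).reshape(-1,3)
S=P[(np.hypot(P[:,0]-516,P[:,1]+288)<28)&(P[:,2]>12)&(P[:,2]<35)]; print(len(S),(S.min(0)+S.max(0))/2, np.percentile(S[:,2],[50,98]))
plan(574,-62,300,13.8)
"
```

```text
1631 [ 518.0533856 -288.7195099   17.9368139] [20.93997376 22.96967689]
now [ 517.1 -288.8  291.2] yaw 13.8 q [ 0.75  0.43 -0.4   1.79  0.2   0.96  0.51] t 28.9
turn [0.  0.2 0.2] shift [-0.91 20.67 10.94]
```

Emit:
carry_out([
  [[0, 0, 0], [-0.5, 4, 2.1], 1],
  [[0, 0, 0], [-0.9, 8, 4.2], 1],
  [[0, 0, 0], [-0.9, 12, 6.4], 1],
  [[0, 0, 0], [-0.9, 16, 8.5], 1],
  [[0, 0, 0], [-0.9, 19, 10], 1],
  [[0, 0, 0], [-0.9, 20.7, 10.9], 1],
  [[0, 0, 0], [-0.9, 20.7, 10.9], 1],
  [[0, 0, 0], [-0.9, 20.7, 10.9], 1],
])

```text
clock: 29.7
eef_pos: [573.0, -62.4, 298.7]
eef_rot: [0.702, -0.086, 0.702, 0.084]
ft_force: [0.4, -0.3, -0.5]
gripper_width: 85.5
```

```bash
python3 - <<'E'
from h import *
f=grab('wrist','wrist8'); C=cloud(f); P=C.reshape(-1,3)
m=(np.hypot(P[:,0]-574,P[:,1]+62)<35)&(P[:,2]>8)&(P[:,2]<40); S=P[m]
print(len(S),(S.min(0)+S.max(0))/2,np.ptp(S,axis=0))
# hexagon fit: support widths of the points below the crown top plus hull, by direction
for sel,nm in[(S,'all'),(S[S[:,2]<21.5],'low')]:
    a=np.arange(0,180,2); w=[]
    for t in np.radians(a):
        q=sel[:,:2]@[np.cos(t),np.sin(t)]; w.append(np.ptp(np.percentile(q,[0.5,99.5])))
    w=np.array(w); fold=w.reshape(3,30).mean(0); k=fold.argmin()
    print(nm,'flat dir mod 60:',a[k],fold.min().round(1),fold.max().round(1), (np.angle(-(w*np.exp(-1j*np.radians(6*a))).sum().conj(),deg=True)/6).round(1))
v,u=np.where(m.reshape(384,512)); print(u.min(),u.max(),v.min(),v.max())
c=f['pixels'][max(0,v.min()-20):v.max()+20,u.min()-20:u.max()+20]
cv2.imwrite('pics/nut2.png',cv2.resize(c,None,fx=5,fy=5,interpolation=cv2.INTER_CUBIC)[:,:,::-1])
plan(573.8,-62.2,180,13.8)
E
```

```text
1202 [575.14498799 -62.12024013  18.30521658] [38.32484263 40.92053841 20.44941265]
all flat dir mod 60: 10 35.6 38.4 9.5
low flat dir mod 60: 10 35.9 38.8 9.5
234 278 156 205
now [573.  -63.4 298.9] yaw 13.7 q [ 0.41  0.4  -0.47  1.82  0.22  0.97  0.08] t 29.75
turn [-0.1  0.   0.2] shift [11.89  0.14  0.1 ]
```

View pics/nut2.png

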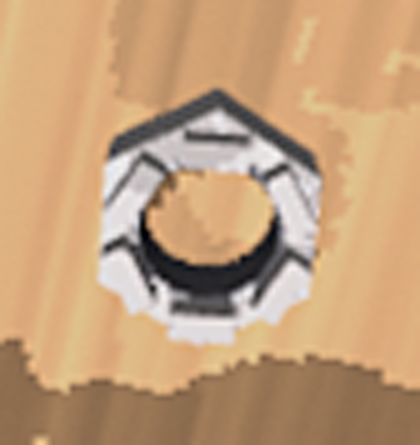

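The crop shows the bare steel nut with its flats on the left and right, nearly square to the jaws. The fit puts a flat at 10° against a jaw yaw of 13.7°, so I turn 3.7°.

Emit:
carry_out([
  [[3.7, 0, 0], [2, 0.1, 0.1], 1],
  [[3.7, 0, 0], [5, 0.1, 0.1], 1],
  [[3.7, 0, 0], [8, 0.1, 0.1], 0.5],
  [[3.7, 0, 0], [10.5, 0.1, 0.1], 0.5],
  [[3.7, 0, 0], [12.2, 0.1, 0.1], 0.5],
  [[3.7, 0, 0], [12.5, 0.1, 0.1], 0.5],
  [[3.7, 0, 0], [12.5, 0.1, 0.1], 0.5],
])

```text
clock: 30.45
eef_pos: [573.5, -64.2, 173.4]
eef_rot: [0.704, -0.062, 0.705, 0.06]
ft_force: [0.6, -0.2, 0.3]
gripper_width: 64.2
```

Emit:
carry_out([
  [[0, 0, 0], [0, 0, 0], -0.8],
  [[0, 0, 0], [0, 0, 0], -0.8],
  [[0, 0, 0], [0, 0, 0], -0.8],
  [[0, 0, 0], [0, 0, 0], -0.8],
  [[0, 0, 0], [0, 0, 0], -0.8],
  [[0, 0, 0], [0, 0, 0], -0.8],
], force=35)

```text
clock: 31.05
eef_pos: [574.1, -64.7, 174.6]
eef_rot: [0.705, -0.062, 0.704, 0.059]
ft_force: [-0.6, -1.1, 5.7]
gripper_width: 35.3
```

Emit:
carry_out([
  [[0, 0, 0], [-1, 0, 0], -0.8],
  [[0, 0, 0], [-3, 0, 0], -0.8],
  [[0, 0, 0], [-6, 0, 0], -0.8],
  [[0, 0, 0], [-9, 0, 0], -0.8],
  [[0, 0, 0], [-11, 0, 0], -0.8],
  [[0, 0, 0], [-11, 0, 0], -0.8],
])

```text
clock: 31.65
eef_pos: [575.1, -63.6, 288.2]
eef_rot: [0.707, -0.063, 0.702, 0.059]
ft_force: [-0.2, -0.0, -1.1]
gripper_width: 35.2
```

```bash
python3 -c "
from h import *
plan(533,-359.6,285,13.8)
f=grab('wrist','wrist9')
"
```

```text
now [575.1 -63.6 288.2] yaw 9.9 q [ 0.4   0.41 -0.46  1.83  0.23  0.94  0.01] t 31.65
turn [-3.9  0.4  0.4] shift [  0.44 -28.43  -9.23]
```

View pics/wrist9.png

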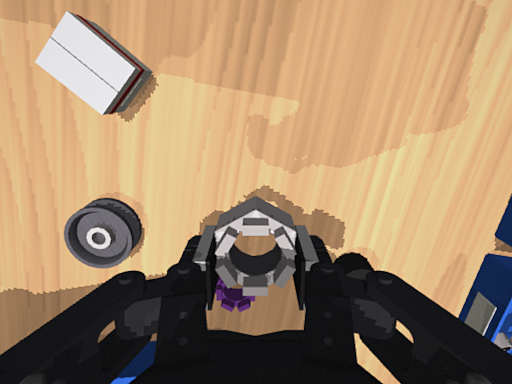

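The nut is held on its flats and level, at (256,250). I carry it to the free small compartment.

Emit:
carry_out([
  [[0, 0, 0], [0, -4, -1.3], -0.8],
  [[0, 0, 0], [0, -8, -2.6], -0.8],
  [[0, 0, 0], [0, -12, -3.9], -0.8],
  [[-2, 0, 0], [0, -16, -5.2], -0.8],
  [[-3.9, 0, 0], [0, -20, -6.5], -0.8],
  [[-3.9, 0, 0], [0.4, -24, -7.8], -0.8],
  [[-3.9, 0.4, 0.4], [0.4, -27, -8.7], -0.8],
  [[-3.9, 0.4, 0.4], [0.4, -28.4, -9.2], -0.8],
  [[-3.9, 0.4, 0.4], [0.4, -28.4, -9.2], -0.8],
  [[-3.9, 0.4, 0.4], [0.4, -28.4, -9.2], -0.8],
])

```text
clock: 32.7
eef_pos: [532.8, -357.2, 282.6]
eef_rot: [0.701, -0.084, 0.703, 0.087]
ft_force: [0.7, 0.7, -1.0]
gripper_width: 35.3
```

```bash
python3 -c "
from h import *
plan(533,-359.6,184,13.8)
"
```

```text
now [ 532.8 -357.2  282.6] yaw 13.9 q [ 0.81  0.52 -0.38  1.67  0.22  1.    0.59] t 32.7
turn [ 0.1 -0.2 -0.2] shift [ 9.86 -0.27 -0.01]
```

Emit:
carry_out([
  [[0, 0, 0], [1.5, -0.3, 0], -0.8],
  [[0, 0, 0], [4, -0.3, 0], -0.8],
  [[0, 0, 0], [6.5, -0.3, 0], -0.8],
  [[0, -0.2, -0.2], [8.8, -0.3, 0], -0.8],
  [[0, -0.2, -0.2], [9.9, -0.3, 0], -0.8],
  [[0, -0.2, -0.2], [10.1, -0.3, 0], -0.8],
  [[0, -0.2, -0.2], [10.1, -0.3, 0], -0.8],
])

```text
clock: 33.4
eef_pos: [533.7, -359.1, 181.7]
eef_rot: [0.702, -0.086, 0.702, 0.086]
ft_force: [0.3, -0.9, -0.8]
gripper_width: 35.0
```

Emit:
carry_out([
  [[0, 0, 0], [0.1, 0, 0], -0.8],
  [[0, 0, 0], [0.2, 0, 0], -0.8],
  [[0, 0, 0], [0.2, 0, 0], -0.8],
])

```text
clock: 33.7
eef_pos: [534.0, -359.2, 180.4]
eef_rot: [0.702, -0.086, 0.701, 0.086]
ft_force: [0.1, -0.2, -1.3]
gripper_width: 35.2
```

Emit:
carry_out([
  [[0, 0, 0], [0.1, 0, 0], -0.8],
  [[0, 0, 0], [0.1, 0, 0], -0.8],
  [[0, 0, 0], [0.1, 0, 0], -0.8],
])

```text
clock: 34.0
eef_pos: [534.0, -359.3, 179.6]
eef_rot: [0.703, -0.086, 0.701, 0.086]
ft_force: [0.3, 0.3, -1.7]
gripper_width: 34.8
```

Emit:
carry_out([
  [[0, 0, 0], [0.1, 0, 0], -0.8],
  [[0, 0, 0], [0.15, 0, 0], -0.8],
  [[0, 0, 0], [0.15, 0, 0], -0.8],
  [[0, 0, 0], [0.15, 0, 0], -0.8],
])

```text
clock: 34.4
eef_pos: [534.1, -359.3, 178.7]
eef_rot: [0.703, -0.086, 0.701, 0.086]
ft_force: [-2.1, 1.2, 5.4]
gripper_width: 34.8
```

Contact. I release, lift and then check everything.

Emit:
carry_out([
  [[0, 0, 0], [0, 0, 0], 0.2],
  [[0, 0, 0], [0, 0, 0], 0.2],
  [[0, 0, 0], [0, 0, 0], 0.2],
  [[0, 0, 0], [0, 0, 0], 0.2],
  [[0, 0, 0], [-2, 0, 0], 0.2],
  [[0, 0, 0], [-5, 0, 0], 0.2],
  [[0, 0, 0], [-8, 0, 0], 0.2],
  [[0, 0, 0], [-12, 0, 0], 0.2],
  [[0, 0, 0], [-16, 0, 0], 0.2],
  [[0, 0, 0], [-16, 0, 0], 0.2],
])

```text
clock: 35.4
eef_pos: [535.9, -359.9, 345.4]
eef_rot: [0.706, -0.089, 0.698, 0.083]
ft_force: [1.5, -0.4, 0.6]
gripper_width: 51.1
```

Emit:
carry_out([
  [[0, 0, 0], [0, 4, 4], 0.2],
  [[0, 0, 0], [0, 7, 8], 0.2],
  [[0, 0, 0], [0, 9, 11], 0.2],
  [[0, 0, 0], [0, 10, 13], 0.2],
  [[0, 0, 0], [0, 10, 13], 0.2],
  [[0, 0, 0], [0, 10, 13], 0.2],
  [[0, 0, 0], [0, 10, 13], 0.2],
])

```text
clock: 36.1
eef_pos: [636.9, -233.4, 345.1]
eef_rot: [0.705, -0.088, 0.699, 0.082]
ft_force: [0.1, -0.3, -0.9]
gripper_width: 51.2
```

```bash
python3 - <<'E'
from h import *
T=dict(t3=(477,-336,13.8),t2=(502.5,309,-16))
ob=dict(oil=('t3',430,-347,32,50,79),fuel=('t2',551,295,25,50,64),bl=('t2',457.5,322.5,31,15,30),bs=('t3',517,-288.7,20,12,26),nut=('t3',534,-359.5,20,12,35),pul=(None,457,-130,28,10,30),bush=(None,681.5,-137.5,19,10,38))
out=[]
for n in['scene','side']:
    f=grab(n,n+'9'); P=cloud(f).reshape(-1,3); out.append(f['pixels'])
    for k,(t,x,y,r,a,b) in ob.items():
        S=P[(np.hypot(P[:,0]-x,P[:,1]-y)<r+4)&(P[:,2]>a)&(P[:,2]<b)]
        if len(S)<10: print(n,k,'hidden');continue
        c=((np.percentile(S,2,axis=0)+np.percentile(S,98,axis=0))/2); top=np.percentile(S[:,2],95).round(1)
        loc=''
        if t:
            X,Y,A=T[t]; A=np.radians(A); d=c[:2]-[X,Y]; loc=np.round([d@[np.cos(A),np.sin(A)],d@[-np.sin(A),np.cos(A)]],0)
        print(n,k,len(S),c[:2].round(1),'top',top,loc)
for i,n in enumerate(['scene','side']): cv2.imwrite('pics/%s9b.png'%n,cv2.resize(out[i],(800,600),interpolation=cv2.INTER_CUBIC)[:,:,::-1])
print(ctrl.sense()['eef_pos'],ctrl.sense()['clock'])
E
```

```text
scene oil 637 [ 434.5 -347.7] top 78.8 [-44.  -1.]
scene fuel 90 [554.2 286.3] top 63.4 [56. -8.]
scene bl 202 [457.1 320.6] top 29.6 [-47.  -1.]
scene bs 298 [ 517.3 -289.8] top 23.7 [50. 35.]
scene nut 335 [ 536. -357.] top 32.5 [ 52. -34.]
scene pul 132 [ 459.9 -130.7] top 25.7 
scene bush 329 [ 682.8 -138. ] top 32.5 
side oil 1187 [ 425.9 -348.2] top 78.9 [-53.   0.]
side fuel 121 [549.  286.2] top 63.8 [51. -9.]
side bl 390 [456.  320.3] top 28.9 [-48.  -2.]
side bs 392 [ 515.6 -290.2] top 23.3 [48. 35.]
side nut 442 [ 531.7 -356.6] top 31.9 [ 48. -33.]
side pul 606 [ 455.5 -131.9] top 25.0 
side bush 268 [ 680.3 -139.6] top 32.1 
[ 636.96320497 -233.51897601  345.53816572] 36.2
```

View pics/side9b.png

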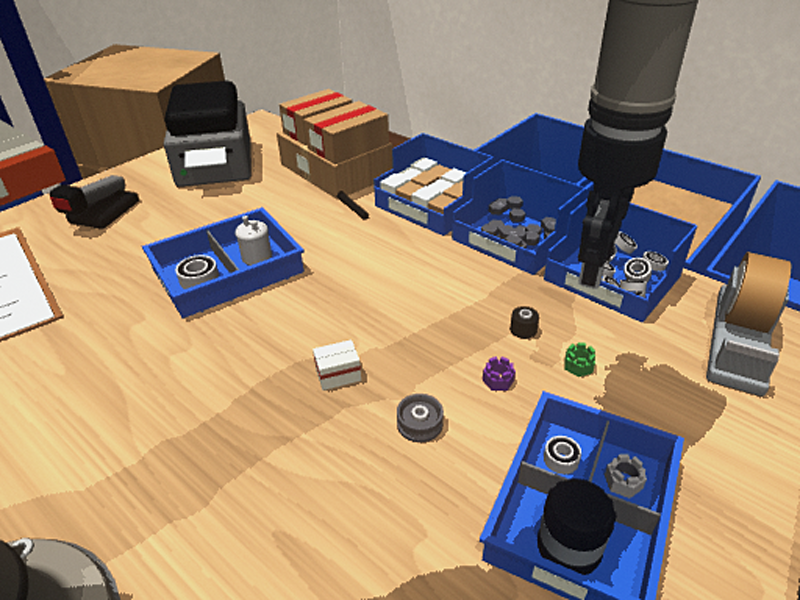

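View pics/scene9b.png

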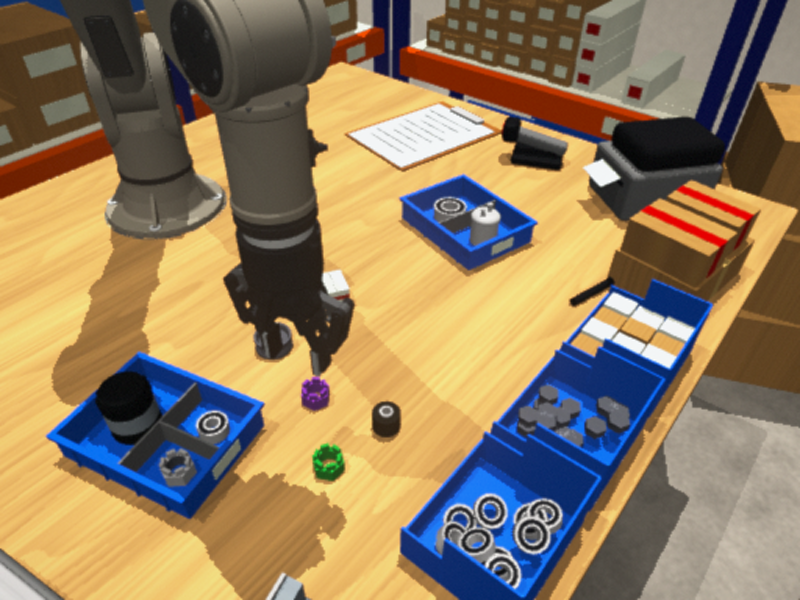

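The final pictures show all five parts in their compartments, upright or flat. Pulley, bush and carton are unmoved and the arm is clear. Heights match the floor at 4 mm. Handing in.

```bash
python3 -c "
from h import *
print(order.finish_job())"
```

```text
the job is handed in; nothing more can be done
None
```

Both kits are made up and the job is handed in at about 36 s on the robot's clock; no verdict is reported.

- **Three-compartment tray:** the oil filter is in the large compartment. The smaller bearing and the bare steel castle nut are in the two small ones; the green and purple nuts were left alone.
- **Two-compartment tray:** the fuel filter and the larger bearing have one compartment each.

I lowered each part until the wrist force showed contact with the tray floor, then opened the gripper.

**Last checks:** Both fixed cameras showed each part in its own compartment, at least about 20 mm inside the limits. Part heights matched a part resting on the 4 mm floor, to about the depth noise (1–2 mm). The pulley and bush measured within about 4 mm of their first positions. The carton I compared only by eye, and it looked unmoved. The arm was clear of everything.

**Disagreements:** The two cameras differed by up to 9 mm on the oil filter's centre, because each sees only one side of it. The fuel filter read about 9 mm off its placed position, partly hidden by the tray wall, which is well inside the limits. No check failed.

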